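# Press a road stud home in a horseshoe with the locking clamp

### The job

Slide the horseshoe along the clamp's bed until both heels are fully home against the stops, so that its stud is under the jaw. Then push the clamp's long handle down until it snaps over centre and stays locked with your hand off it, which presses the stud home. Then flick the release lever so that the jaw springs open, and leave the shoe in place on the bed; use no more force on the shoe, the handle or the lever than each needs, and leave the other things alone.

Things in the scene. Friction and masses are not known exactly. Their poses are not given: they have to be found in the camera images.
- clamp: Steel locking clamp bolted to the bench, 420 x 230 mm. x runs along its bed towards the handle end, z up, y to the shoe's second branch; origin on the bench below the face of the stops. Flat bed 30 mm above the bench, x -170 to 0, y -21 to 114 mm, with 14 mm high rails along both sides (1.5 mm play beside the shoe). Two stops 12 mm high at x = 0, which the shoe meets sliding in +x
- nest (a point): Fixed point of the clamp at (-18, 0, 43) mm: where the centre of point stud_foot arrives when the shoe is fully home; axes as the clamp's
- shoe: Loose steel horseshoe, 130 mm long, 115 mm wide, 10 mm thick, web 22 mm, about 0.36 kg, lying on the bed between the rails with its toe out. Origin on its underside below the stud, 18 mm from the heel ends; its x axis points from toe to heels (into the clamp), y to the second branch, z up
- toe (a point): Outer face of the shoe's toe at mid-width, half-way up (5 mm over the bed): 111.5 mm behind the stud in shoe x, 46.5 mm beside it in y; push here in clamp +x. Nothing stands within 40 mm of it
- stud_foot (a point): Point on the stud's axis 3 mm above the shoe's top
- stud (a joint): How far the stud (13 mm across, in the heel of the branch under the jaw) has been pressed into the shoe: 0 standing 7 mm proud, 0.004 m fully home and 3 mm proud. It takes 20 to 30 N, through the jaw
- jaw: The clamp's upper jaw, a bent steel bar hinged at (52, 0, 78) mm in the clamp frame (its origin), with a round nose 18 mm across that comes down on the stud when the handle is lowered; it is springy, so that the locked clamp keeps a load of some 40 N on the stud
- nose (a point): Lowest point of the jaw's nose, tip of the sphere
- handle: The clamp's long round handle, 18 to 21 mm thick, 150 mm long, pointing away from the jaw; origin on its hinge. It starts raised 29 to 60 degrees and is lowered towards level. Left short of centre, it springs up again
- handle_pivot (a point): Fixed hinge axis of the handle (along clamp y), at (112, 0, 100) mm in the clamp frame. A hidden adjusting screw sets where the handle goes over centre (anywhere from 1 degree below to 23 above level): pressing takes up to 13 N, then falls to nothing as it passes centre and drops by itself 6 degrees further to a hard stop, locked. Feel for that and press no further: over 20 N is abuse
- handle_push (a point): Point on the handle's axis 130 mm from its hinge, 20 mm from its end. Press here from above with shut fingers: the top surface is 10 mm above it. Lowering the handle takes this point along an arc of 130 mm radius about handle_pivot
- release (a joint): Release lever, a see-saw across the frame hinged at clamp (157, -50, 80) mm about clamp x: 0 at rest (springs back), grows as its outer end is pressed down, 0.45 rad at its stop. With the clamp locked, its inner end kicks the handle off centre somewhere from 0.15 to 0.35 rad and the handle flies up by itself. Takes up to 13 N on the pad; over 20 N is abuse
- release_tip (a point): Centre of the top of the release lever's outer pad (28 x 26 mm, 6 mm thick), 70 mm out from the lever's hinge, at clamp (157, -120, 101) mm at rest: press down here, 10 to 25 mm, until the handle springs up; nothing stands below or around it
- spare: Bystander: a spare horseshoe on the bench beyond the clamp
- pot: Bystander: open aluminium pot, 70 mm across, 70 mm high, beyond the clamp
- hammer: Bystander: hammer 280 mm long lying to the left of the clamp
Mind the look-alikes: they are no part of the job. Leave any pink, red or turquoise look-alike of the shoe alone.

How it is judged:
On the way, in this order (a step that is already met when the one before it is completed fails the run):
1. the shoe is home against the stops, its stud under the jaw and not yet pressed, the hand off the shoe (horizontal distance between stud_foot and nest below 0.0035 m and value of joint stud below 0.001 m and contact force between the fingers and shoe below 0.5 N), for 0.2 s.
2. the clamp is locked on the stud by itself: jaw loaded, stud home, hand off the handle (contact force between jaw and shoe above 20 N and value of joint stud above 0.0033 m and contact force between the fingers and handle below 0.5 N), for 0.4 s.
3. the release lever is being pressed while the clamp is still locked (value of joint release above 0.06 rad and contact force between jaw and shoe above 20 N).
4. the jaw comes off the stud while the lever is down (value of joint release above 0.1 rad and contact force between jaw and shoe below 0.5 N).
At the end, for the whole second after the job is handed in: The stud is pressed home (at least 3.3 of 4 mm), the jaw stands open clear of the stud, the release lever is back up, and the shoe lies flat and at rest on the bed within 6 mm of home (horizontal distance between stud_foot and nest below 0.006 m and value of joint stud above 0.0033 m and contact force between jaw and shoe below 0.5 N and height (world z) of nose above 0.0445 m and value of joint release below 0.06 rad and linear speed of shoe below 0.01 m/s and angle between shoe's own z axis and vertical below 0.05 rad); the robot touches nothing.
It fails at once if the shoe is pushed with more than 25 N (contact force between the fingers and shoe above 25 N).
It fails at once if the handle is forced with more than 20 N (contact force between the fingers and handle above 20 N).
It fails at once if the release lever is forced with more than 20 N (contact force between the fingers and release above 20 N).
It fails at once if the spare shoe, the pot or the hammer is moved more than 15 mm (distance of any of spare, pot, hammer from where it was at the start of the episode above 0.015 m).
It also fails if it takes over 72 s, if anything falls off the work surface, if the arm or the gripper's body presses on something with over 40 N, if the wrist force passes 120 N, or if a joint passes its speed limit or range.

### The arm

A 7-joint arm with a two-finger parallel gripper is mounted at the origin on the work surface. World frame = base frame: x ahead of the robot, y to its left, z up, the work surface at z = 0. Lengths are in m, angles in rad, forces in N, time in s.
With the tool pointing down it reaches from about 0.4 to 0.875 m from the base axis. Payload 4.4 kg.
Tool frame: the origin (TCP) lies on the centre line of the jaws, within the pads' length; the fingertips stand 14 mm ahead of it and the grasp point (between the pads) lies 5 mm behind it; z points along the fingers, y is the line along which they close (so a half turn about z gives the same grasp; the last joint's range is limited). The gripper opens to 85 mm and grips with 20 to 120 N. Pads are 22 mm wide; open, the fingers measure 114 mm over their backs; the gripper's body (76 mm by 85 mm) begins 54 mm behind the grasp point. The pads swing forward as they close: fully open they stand 13 mm farther back than shut.
Start: joints at [1.228, 0.628, 0.038, 1.517, -0.027, 0.996, -0.02], TCP at [0.178, -0.625, 0.245] pointing down, gripper open.
Joint ranges: [-3.06, 3.06], [-0.37, 2.12], [-1.25, 1.32], [0.18, 2.47], [-1.1, 4.24], [0.23, 1.98], [-2.94, 2.94]. Speed limits (rad/s): [2.57, 2.57, 3.14, 3.14, 3.14, 3.14, 3.14].

### API

Orientations are given as a unit quaternion [x, y, z, w].
In Python, from plant import r gives the robot as it stands.
- The arm moves only by the tool jog_arm, never from a script. Its argument "targets" is a list of rows, each a list of 3 entries, a list of its own where there are three numbers: the shift along the tool's x, y, z in m, then the turn, a rotation vector about the tool's x, y, z in rad, then the finger opening in m, from 0 to 0.0854. A call has 1 to 12 rows; each row shifts and turns the commanded pose from where the row before left it, along the tool's axes as they then stand; what a row does not reach is not made up. A row lasts 1/8 s, in which the tool goes at most 62.5 mm and 10.7 degrees, less where a joint would pass 70% of its speed; a pose out of reach is approached as far as the arm can. A call with a gripper value outside its range is refused whole. The fingers move at their own pace and stop on an object; the grip force is fixed at half the most. Time passes only in rows, so rows that do not move let the fingers close. It gives the time, the measured TCP pose, the force, the opening and the grip force at its end, in the units of the state.
- r.observe(): the state, without advancing time (a new reading comes with each control period).
- r.read_camera(name): name is "scene" or "side" or "wrist"; returns the picture (420x560x3 uint8, red, green, blue); there is no depth.
- r.calibration(name): a dict with "fovy" (degrees; the focal length in pixels is half the picture's height over the tangent of half this angle, whatever the lens; pixels are square), "cx", "cy" (the principal point, pixels), "distortion" ([k1, k2, p1, p2, k3] as OpenCV has them; the pictures are not rectified), "cam_to_world" (4x4, takes a point from camera to world coordinates). Camera axes: x right, y down, z forward; pixel columns grow to the right and rows downward; lengths in m; the calibration is good to about 2 mm. A picture is of the moment at which its call begins: read the wrist's pose just before it. calibration takes no time and is no camera call; for the wrist camera it gives the pose at the moment of the call.
- r.job_done(): hands the job in; it is judged then, once.
The state is a dict: "t": time; "q": joint angles; "dq": joint speeds; "joint_efforts": joint torques, N m; "position": TCP position; "orientation": TCP orientation; "contact_force": force on the tool from outside, world axes, zero at the start; "torque": the same for the moment, N m; "width": finger opening in m; "grasp_force": force on a finger pad.
Only numpy, scipy, OpenCV 4.12 (cv2) and the standard library are available. Lean on these libraries where they do the work, as an engineer would, in place of code of your own. Each camera call takes 0.05 s, during which the arm holds its last target. There are 200 camera calls.

## Working session

There is one attempt and no reset: what is moved stays moved. The work goes in short steps, Python scripts to look and compute and a tool call to move; the robot and the scene stay as the last step left them, time stands still between calls to the robot, and variables do not carry over. Pictures are saved under pics/ and viewed, at most 10 in all, crops included, and the job is handed in when it is done.

Besides the shell and the picture viewer there is one more tool, called after "Request:" by a JSON object that holds its "op" and its "data", one argument or row to a line. jog_arm: Moves the arm, as the interface text tells. Its arguments: {"type":"object","properties":{"targets":{"type":"array"}},"required":["targets"]}

```bash
mkdir -p pics
python3 - <<'E'
from plant import r
import cv2
for n in("scene","side"):
    cv2.imwrite(f"pics/{n}0.png",r.read_camera(n)[:,:,::-1]); c=r.calibration(n); print(n,c)
o=r.observe(); print(o)
E
```

```text
scene {'fovy': 43.03683971312295, 'cx': 283.9502706116401, 'cy': 213.10785154158756, 'distortion': array([0.0222931, 0.       , 0.       , 0.       , 0.       ]), 'cam_to_world': array([[ 0.68184588,  0.5480316 , -0.48450755,  1.33792209],
       [ 0.73145807, -0.5175407 ,  0.44398279, -0.7150233 ],
       [-0.00743578, -0.65712479, -0.75374513,  1.30138417],
       [ 0.        ,  0.        ,  0.        ,  1.        ]])}
side {'fovy': 47.33340405563558, 'cx': 284.19081061310385, 'cy': 209.93979913680164, 'distortion': array([-0.01921648,  0.        ,  0.        ,  0.        ,  0.        ]), 'cam_to_world': array([[-8.01999941e-01, -4.39258366e-01,  4.04781647e-01,
        -8.89754179e-04],
       [-5.97280154e-01,  5.97949922e-01, -5.34520634e-01,
         7.69150631e-01],
       [-7.24649413e-03, -6.70453562e-01, -7.41916107e-01,
         1.23381476e+00],
       [ 0.00000000e+00,  0.00000000e+00,  0.00000000e+00,
         1.00000000e+00]])}
{'t': 0.1, 'q': array([ 1.2281713 ,  0.62924165,  0.03846828,  1.51830698, -0.02702607,
        0.99629071, -0.0200105 ]), 'dq': array([-0.00037072, -0.00128998, -0.00106612, -0.00086181,  0.00068577,
       -0.0007131 , -0.00048533]), 'joint_efforts': array([ 4.04701685e-03, -5.64543879e+01,  1.23122837e+00, -1.93975532e+01,
        1.13821260e-02,  5.46350828e-03, -6.29482855e-06]), 'position': array([ 0.17751846, -0.62471453,  0.24447675]), 'orientation': array([ 9.90438977e-01,  1.37948851e-01, -1.23975723e-04, -8.55181327e-04]), 'contact_force': array([ 0.19218769, -0.07069438, -0.21466421]), 'torque': array([-0.03204881,  0.00291525,  0.0390971 ]), 'grasp_force': 0.0, 'width': 0.08544381096959933}
```

View pics/scene0.png

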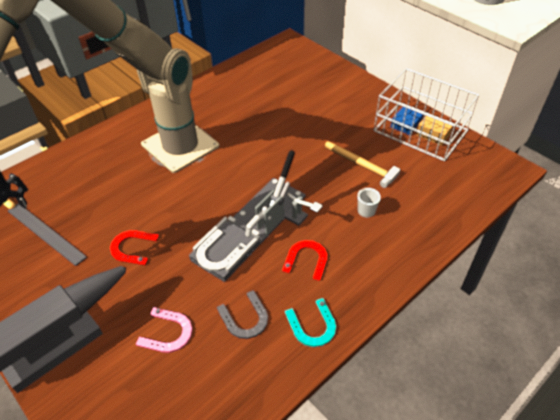

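View pics/side0.png

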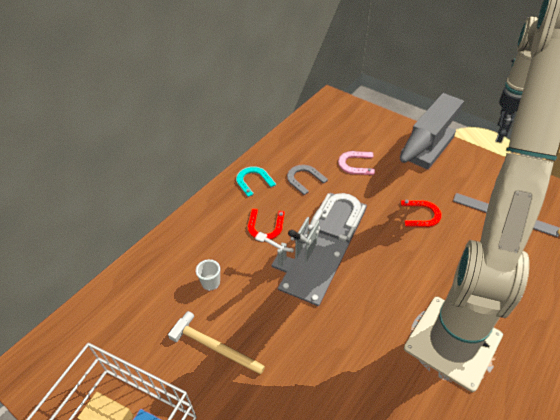

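The scene view shows the white shoe on the clamp bed at about (222,248), the handle tip at (290,155) and the release pad at (317,207). In the side view the shoe is at (343,208), the handle at (294,234) and the release pad at (261,238). I'll enlarge both.

Run:
```python
import cv2
a=cv2.imread("pics/scene0.png")[145:285,185:335]; cv2.imwrite("pics/sc.png",cv2.resize(a,None,fx=4,fy=4,interpolation=cv2.INTER_CUBIC))
a=cv2.imread("pics/side0.png")[185:310,245:375]; cv2.imwrite("pics/sd.png",cv2.resize(a,None,fx=4.5,fy=4.5,interpolation=cv2.INTER_CUBIC))
```

```text
(no output)
```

View pics/sc.png

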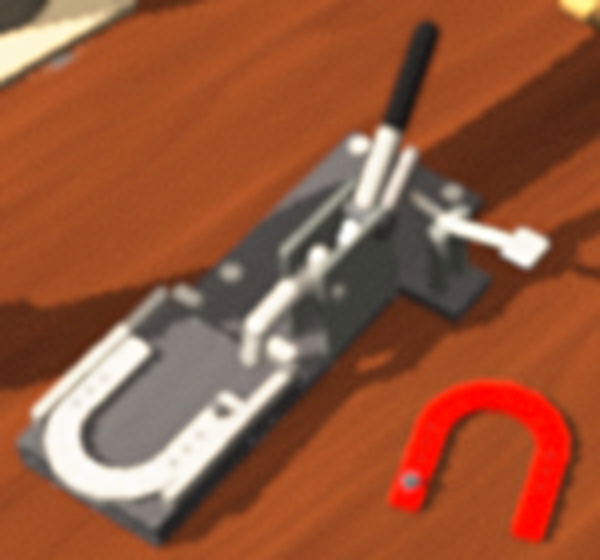

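View pics/sd.png

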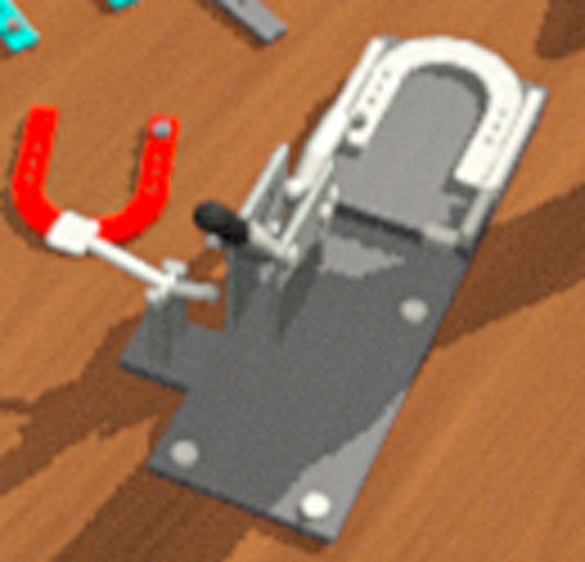

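In the enlargements (crop pixels, scene / side), the release pad is at (524,248) / (73,234), the stud at (222,411) / (357,122), the second heel end at (137,343) / (477,185) and the handle end at (428,30) / (208,213). I'll triangulate these and fit the clamp pose.

```bash
cat > h.py <<'E'
import numpy as np, cv2
from plant import r
def ray(name,uv,c=None):
    c=c or r.calibration(name); f=210/np.tan(np.radians(c["fovy"])/2)
    K=np.array([[f,0,c["cx"]],[0,f,c["cy"]],[0,0,1]])
    p=cv2.undistortPoints(np.array([[uv]],float),K,np.array(c["distortion"]))[0,0]
    T=c["cam_to_world"]; d=T[:3,:3]@np.array([p[0],p[1],1]); return T[:3,3],d/np.linalg.norm(d)
def plane(name,uv,z,c=None):
    o,d=ray(name,uv,c); return o+d*(z-o[2])/d[2]
def tri(*rs):
    A=sum(np.eye(3)-np.outer(d,d) for o,d in rs); b=sum((np.eye(3)-np.outer(d,d))@o for o,d in rs)
    p=np.linalg.solve(A,b); return p,[round(1e3*float(np.linalg.norm(np.cross(p-o,d))),1) for o,d in rs]
def proj(name,P,c=None):
    c=c or r.calibration(name); f=210/np.tan(np.radians(c["fovy"])/2); T=np.linalg.inv(c["cam_to_world"])
    K=np.array([[f,0,c["cx"]],[0,f,c["cy"]],[0,0,1]])
    return cv2.projectPoints((T[:3,:3]@P+T[:3,3])[None],np.zeros(3),np.zeros(3),K,np.array(c["distortion"]))[0][0,0]
def clamp(P,x,y,yaw):
    c,s=np.cos(yaw),np.sin(yaw); P=np.asarray(P); return np.array([x+c*P[0]-s*P[1],y+s*P[0]+c*P[1],P[2]])
E
python3 - <<'E'
from h import *
from scipy.optimize import least_squares
np.set_printoptions(precision=4,suppress=True)
S=lambda u,v:(185+(u+.5)/4-.5,145+(v+.5)/4-.5); D=lambda u,v:(245+(u+.5)/4.5-.5,185+(v+.5)/4.5-.5)
pts=dict(pad=(S(524,248),D(73,234)),stud=(S(222,411),D(357,122)),heel2=(S(137,343),D(477,185)),hend=(S(428,30),D(208,213)))
M={}
for k,(a,b) in pts.items():
    M[k],e=tri(ray("scene",a),ray("side",b)); print(k,M[k],e)
model=lambda s,th:dict(pad=[.157,-.12,.101],stud=[-.018-s,0,.045],heel2=[-s,.093,.04],hend=[.112+.148*np.cos(th),0,.1+.148*np.sin(th)])
def res(v):
    m=model(v[3],v[4]); return np.concatenate([clamp(m[k],*v[:3])-M[k] for k in m])
for y0 in (0,1.5,3,-1.5):
    q=least_squares(res,[.6,-.1,y0,.05,.8]); print(q.cost,q.x)
    if q.cost<1e-3: print((q.fun.reshape(-1,3)*1e3).round(1))
E
```

```text
pad [0.611  0.081  0.0981] [0.4, 0.4]
stud [ 0.5377 -0.1607  0.0426] [0.6, 0.6]
heel2 [ 0.4373 -0.1642  0.0366] [2.3, 2.3]
hend [0.4863 0.0981 0.2267] [0.7, 0.7]
3.2664064908550165e-05 [ 0.5218 -0.0935  1.7553  0.0525  0.9919]
[[ 0.   1.9  2.9]
 [-2.9 -2.1  2.4]
 [ 2.8  2.1  3.4]
 [ 0.1 -1.9 -2.8]]
3.266406490854341e-05 [ 0.5218 -0.0935  1.7553  0.0525  0.9919]
[[ 0.   1.9  2.9]
 [-2.9 -2.1  2.4]
 [ 2.8  2.1  3.4]
 [ 0.1 -1.9 -2.8]]
3.266406490926218e-05 [ 0.5218 -0.0935  1.7553  0.0525  0.9919]
[[ 0.   1.9  2.9]
 [-2.9 -2.1  2.4]
 [ 2.8  2.1  3.4]
 [ 0.1 -1.9 -2.8]]
0.019722313116318512 [ 0.7522  0.1234 -2.5188 -0.3908  0.8181]
```

The fit agrees to about 3 mm. The clamp origin is at (0.522, -0.094) with yaw 1.755, the shoe is about 52 mm out, and the handle is raised about 57°. Before moving I'll check the anvil against the approach path.

```bash
cat >> h.py <<'E'
X0,Y0,YAW=.5218,-.0935,1.7553
def tocl(p):
    d=np.asarray(p)[:2]-[X0,Y0]; c,s=np.cos(YAW),np.sin(YAW); return np.array([c*d[0]+s*d[1],-s*d[0]+c*d[1],p[2]])
def st():
    o=r.observe(); print("t",round(o["t"],2),"TCP clamp",tocl(o["position"]).round(4),"F",o["contact_force"].round(1),"w",round(o["width"],4),"q",o["orientation"].round(4)); return o
E
python3 - <<'E'
from h import *
# anvil horn tip & top corner in both views
for a,b in (((124,268),(403,158)),((62,290),(425,118))): print(tri(ray("scene",a),ray("side",b)))
st(); print(clamp([-.182,.0465,.035],X0,Y0,YAW))
E
```

```text
(array([ 0.42174423, -0.4691963 ,  0.11938017]), [3.5, 3.5])
(array([ 0.42964715, -0.62930368,  0.18968602]), [2.3, 2.3])
t 0.1 TCP clamp [-0.459   0.4359  0.2445] F [ 0.2 -0.1 -0.2] w 0.0854 q [ 9.904e-01  1.379e-01 -1.000e-04 -9.000e-04]
[ 0.5094787  -0.28094182  0.035     ]
```

Request:
{"op": "jog_arm", "data": {
  "targets": [
    [[0, 0, 0], [0, 0, 0.092], 0],
    [[0.05, -0.028, 0], [0, 0, 0], 0],
    [[0.05, -0.028, 0], [0, 0, 0], 0],
    [[0.05, -0.028, 0], [0, 0, 0], 0],
    [[0.05, -0.028, 0], [0, 0, 0], 0],
    [[0.05, -0.028, 0], [0, 0, 0], 0],
    [[0.05, -0.028, 0], [0, 0, 0], 0],
    [[0.05, -0.028, 0], [0, 0, 0], 0],
    [[0.04, -0.028, 0.03], [0, 0, 0], 0],
    [[0, 0, 0], [0, 0, 0], 0]
  ]
}}

```text
t: 1.35
position: [0.5223, -0.327, 0.2125]
orientation: [0.995, 0.097, -0.001, -0.003]
contact_force: [-0.3, 0.0, 0.2]
width: -0.0004
grasp_force: 0.0
```

Run:
```python
from h import *
st(); c=r.calibration("wrist"); im=r.read_camera("wrist")[:,:,::-1].copy()
for P in ([-.182,.0465,.04],[-.0705,0,.047],[-.17,-.021,.03],[-.17,.114,.03]):
    print(P,proj("wrist",clamp(P,X0,Y0,YAW),c).round(0))
cv2.imwrite("pics/w1.png",im)
```

```text
t 1.35 TCP clamp [-0.2296  0.0423  0.2125] F [-0.3  0.   0.2] w -0.0004 q [ 0.9953  0.0966 -0.001  -0.003 ]
[-0.182, 0.0465, 0.04] [230. 198.]
[-0.0705, 0, 0.047] [110. 152.]
[-0.17, -0.021, 0.03] [217. 128.]
[-0.17, 0.114, 0.03] [223. 255.]
```

View pics/w1.png

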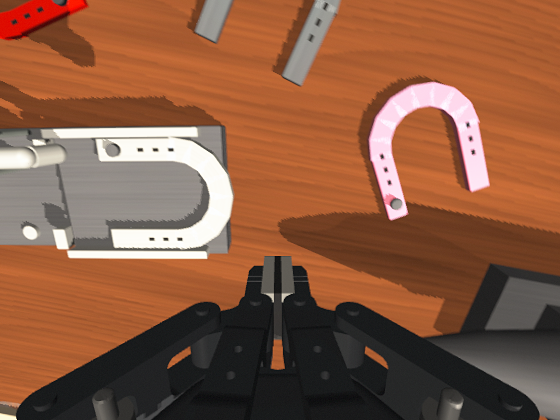

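The wrist view shows the toe at (233,193) and the stud at (112,149), within about 4 px of the prediction, so the pose is good to about 4 mm. The fingers are in line with the toe, so I'll descend.

Request:
{"op": "jog_arm", "data": {
  "targets": [
    [[0, 0, 0.05], [0, 0, 0], 0],
    [[0, 0, 0.05], [0, 0, 0], 0],
    [[0, 0, 0.04], [0, 0, 0], 0],
    [[0, 0, 0.0255], [0, 0, 0], 0],
    [[0, -0.01, 0], [0, 0, 0], 0],
    [[0, -0.01, 0], [0, 0, 0], 0],
    [[0, -0.004, 0], [0, 0, 0], 0],
    [[0, 0, 0], [0, 0, 0], 0]
  ]
}}

```text
t: 2.4
position: [0.5162, -0.3096, 0.0511]
orientation: [0.996, 0.093, 0.001, 0.0]
contact_force: [-0.0, 0.0, 0.6]
width: -0.0001
grasp_force: 0.0
```

Request:
{"op": "jog_arm", "data": {
  "targets": [
    [[0.002, -0.003, 0.003], [0, 0, 0], 0],
    [[0, -0.003, 0], [0, 0, 0], 0],
    [[0, 0, 0], [0, 0, 0], 0]
  ]
}}

```text
t: 2.78
position: [0.5163, -0.3032, 0.0467]
orientation: [0.996, 0.092, -0.0, -0.0]
contact_force: [-0.2, 0.1, 0.6]
width: 0.0003
grasp_force: 0.0
```

Request:
{"op": "jog_arm", "data": {
  "targets": [
    [[0, -0.004, 0], [0, 0, 0], 0],
    [[0, -0.004, 0], [0, 0, 0], 0],
    [[0, -0.004, 0], [0, 0, 0], 0],
    [[0, -0.004, 0], [0, 0, 0], 0],
    [[0, -0.004, 0], [0, 0, 0], 0],
    [[0, -0.004, 0], [0, 0, 0], 0]
  ]
}}

```text
t: 3.52
position: [0.512, -0.2801, 0.0469]
orientation: [0.996, 0.092, 0.0, 0.0]
contact_force: [1.0, -3.4, -0.3]
width: 0.0002
grasp_force: 1.1
```

Request:
{"op": "jog_arm", "data": {
  "targets": [
    [[0, -0.004, 0], [0, 0, 0], 0],
    [[0, -0.004, 0], [0, 0, 0], 0],
    [[0, -0.004, 0], [0, 0, 0], 0],
    [[0, -0.004, 0], [0, 0, 0], 0],
    [[0, -0.004, 0], [0, 0, 0], 0],
    [[0, -0.004, 0], [0, 0, 0], 0],
    [[0, -0.003, 0], [0, 0, 0], 0],
    [[0, -0.002, 0], [0, 0, 0], 0]
  ]
}}

```text
t: 4.53
position: [0.5066, -0.2513, 0.0469]
orientation: [0.996, 0.092, 0.0, 0.0]
contact_force: [0.5, -3.2, 0.3]
width: 0.0001
grasp_force: 1.3
```

Request:
{"op": "jog_arm", "data": {
  "targets": [
    [[0, -0.002, 0], [0, 0, 0], 0],
    [[0, -0.001, 0], [0, 0, 0], 0]
  ]
}}

```text
t: 4.78
position: [0.506, -0.2484, 0.0468]
orientation: [0.996, 0.092, 0.0, 0.0]
contact_force: [1.2, -2.4, -0.1]
width: -0.0
grasp_force: 1.3
```

Request:
{"op": "jog_arm", "data": {
  "targets": [
    [[0, -0.001, 0], [0, 0, 0], 0],
    [[0, -0.001, 0], [0, 0, 0], 0],
    [[0, -0.001, 0], [0, 0, 0], 0]
  ]
}}

```text
t: 5.15
position: [0.5055, -0.2456, 0.0469]
orientation: [0.996, 0.092, 0.0, 0.0]
contact_force: [0.3, -3.4, 0.5]
width: 0.0005
grasp_force: 1.4
```

Request:
{"op": "jog_arm", "data": {
  "targets": [
    [[0, -0.001, 0], [0, 0, 0], 0],
    [[0, -0.001, 0], [0, 0, 0], 0]
  ]
}}

```text
t: 5.4
position: [0.5051, -0.2436, 0.0468]
orientation: [0.996, 0.092, 0.0, 0.0]
contact_force: [0.8, -2.4, 0.8]
width: 0.0001
grasp_force: 1.4
```

Request:
{"op": "jog_arm", "data": {
  "targets": [
    [[0, -0.001, 0], [0, 0, 0], 0],
    [[0, -0.001, 0], [0, 0, 0], 0]
  ]
}}

```text
t: 5.65
position: [0.505, -0.2422, 0.0473]
orientation: [0.996, 0.092, 0.0, 0.0]
contact_force: [0.3, -4.3, 5.1]
width: -0.0002
grasp_force: 2.5
```

Request:
{"op": "jog_arm", "data": {
  "targets": [
    [[0, -0.001, 0], [0, 0, 0], 0],
    [[0, -0.001, 0], [0, 0, 0], 0]
  ]
}}

```text
t: 5.9
position: [0.505, -0.2404, 0.0475]
orientation: [0.996, 0.092, 0.001, 0.001]
contact_force: [0.3, -3.1, 5.6]
width: -0.0001
grasp_force: 2.5
```

Request:
{"op": "jog_arm", "data": {
  "targets": [
    [[0, -0.001, 0], [0, 0, 0], 0]
  ]
}}

```text
t: 6.02
position: [0.5049, -0.2395, 0.0476]
orientation: [0.996, 0.092, 0.001, 0.001]
contact_force: [0.9, -3.9, 4.7]
width: -0.0003
grasp_force: 2.5
```

Run:
```python
from h import *
st(); im=r.read_camera("wrist")[:,:,::-1]
a=cv2.imwrite("pics/w2full.png",im)
s=r.read_camera("side")[:,:,::-1]; cv2.imwrite("pics/side2.png",s)
b=cv2.resize(s[185:285,290:375],None,fx=4.4,fy=4.4,interpolation=cv2.INTER_CUBIC)
a=cv2.resize(im,(420,315)); out=np.zeros((440,420+b.shape[1],3),np.uint8); out[:315,:420]=a; out[:b.shape[0],420:]=b; cv2.imwrite("pics/m2.png",out)
```

```text
t 6.03 TCP clamp [-0.1404  0.0434  0.0476] F [ 0.9 -3.9  4.7] w -0.0003 q [9.958e-01 9.200e-02 8.000e-04 8.000e-04]
```

View pics/m2.png

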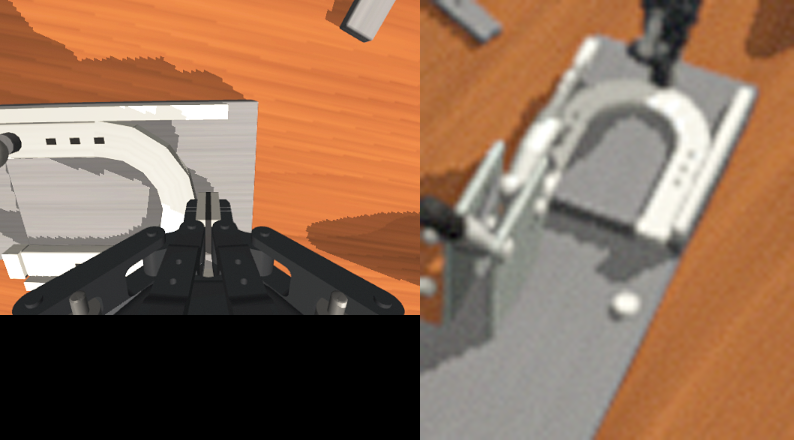

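The fingers bear on the toe and the heel looks close to the stop. The upward force suggests the tip is grazing something, so I'll lift 2 mm and keep pushing gently.

Request:
{"op": "jog_arm", "data": {
  "targets": [
    [[0, 0, -0.002], [0, 0, 0], 0],
    [[0, 0, 0], [0, 0, 0], 0]
  ]
}}

```text
t: 6.38
position: [0.504, -0.2384, 0.0489]
orientation: [0.996, 0.092, -0.0, -0.0]
contact_force: [-0.2, -1.7, 1.9]
width: 0.0001
grasp_force: 1.0
```

Request:
{"op": "jog_arm", "data": {
  "targets": [
    [[0, -0.001, 0], [0, 0, 0], 0],
    [[0, 0, 0], [0, 0, 0], 0]
  ]
}}

```text
t: 6.62
position: [0.504, -0.2383, 0.0489]
orientation: [0.996, 0.092, 0.0, 0.0]
contact_force: [0.1, -4.5, 1.0]
width: 0.0003
grasp_force: 2.0
```

Request:
{"op": "jog_arm", "data": {
  "targets": [
    [[0, -0.001, 0], [0, 0, 0], 0],
    [[0, 0, 0], [0, 0, 0], 0]
  ]
}}

```text
t: 6.88
position: [0.504, -0.2381, 0.0489]
orientation: [0.996, 0.092, 0.0, 0.001]
contact_force: [-0.2, -6.9, 0.1]
width: 0.0
grasp_force: 3.0
```

The force now rises from 1.7 to 6.9 N with no motion, so the shoe is home. One last nudge, then back off and up.

Request:
{"op": "jog_arm", "data": {
  "targets": [
    [[0, -0.001, 0], [0, 0, 0], 0],
    [[0, 0, 0], [0, 0, 0], 0]
  ]
}}

```text
t: 7.12
position: [0.504, -0.238, 0.049]
orientation: [0.996, 0.092, 0.001, 0.002]
contact_force: [0.2, -7.6, -1.8]
width: -0.0
grasp_force: 3.8
```

Request:
{"op": "jog_arm", "data": {
  "targets": [
    [[0, 0.015, 0], [0, 0, 0], 0],
    [[0, 0.03, 0], [0, 0, 0], 0],
    [[0, 0, -0.06], [0, 0, 0], 0],
    [[0, 0, -0.06], [0, 0, 0], 0],
    [[0, 0, -0.06], [0, 0, 0], 0],
    [[0, 0, -0.06], [0, 0, 0], 0],
    [[0, 0, -0.03], [0, 0, 0], 0],
    [[0, 0, 0], [0, 0, 0], 0]
  ]
}}

```text
t: 8.12
position: [0.513, -0.2798, 0.3213]
orientation: [0.996, 0.093, 0.002, 0.001]
contact_force: [-0.1, -0.4, -0.8]
width: 0.0002
grasp_force: 0.0
```

```bash
cat > arc.py <<'E'
from h import *
def tcp(th,phi,w=.011,L=.13,gap=0.):
    th,phi=np.radians([th,phi]); u=np.array([np.cos(th),np.sin(th)]); n=np.array([-u[1],u[0]]); tz=np.array([np.sin(phi),-np.cos(phi)])
    C=np.array([.112,.1])+L*u+(.010+w*abs(np.sin(th-phi))+gap)*n-.014*tz
    return np.array([C[0],0,C[1]])
def tool(dx,dz,phi): # clamp shift -> tool y,z
    p=np.radians(phi); y=np.array([-np.cos(p),-np.sin(p)]); z=np.array([np.sin(p),-np.cos(p)]); d=np.array([dx,dz]); return (d@y,d@z)
E
python3 - <<'E'
from arc import *
np.set_printoptions(precision=4,suppress=True)
st()
print("pre",tcp(57,23,gap=.03),tcp(57,23))
p=tcp(57,23)
for t in range(53,-8,-4):
    q=tcp(t,23); d=q-p; print(t,q,"tool yz",np.array(tool(d[0],d[2],23)).round(4)); p=q
im=r.read_camera("wrist")[:,:,::-1]; cv2.imwrite("pics/w3.png",im)
c=r.calibration("wrist")
for P in ([0,0,.042],[0,.093,.042],[-.018,0,.047],[-.1295,.0465,.04],[-.17,-.021,.03],[-.17,.114,.03]): print(P,proj("wrist",clamp(P,X0,Y0,YAW),c).round(0))
E
```

```text
t 8.12 TCP clamp [-0.1815  0.0429  0.3213] F [-0.1 -0.4 -0.8] w 0.0002 q [0.9957 0.0928 0.002  0.0005]
pre [0.1386 0.     0.247 ] [0.1638 0.     0.2307]
53 [0.1724 0.     0.226 ] tool yz [-0.0061  0.0077]
49 [0.1806 0.     0.2207] tool yz [-0.0055  0.0081]
45 [0.1885 0.     0.2148] tool yz [-0.0049  0.0085]
41 [0.1959 0.     0.2083] tool yz [-0.0043  0.0089]
37 [0.2027 0.     0.2012] tool yz [-0.0036  0.0092]
33 [0.2091 0.     0.1937] tool yz [-0.0029  0.0094]
29 [0.2148 0.     0.1857] tool yz [-0.0022  0.0096]
25 [0.22   0.     0.1772] tool yz [-0.0014  0.0098]
21 [0.2242 0.     0.1692] tool yz [-0.0007  0.0091]
17 [0.2276 0.     0.1616] tool yz [-0.0002  0.0083]
13 [0.2305 0.     0.1537] tool yz [0.0004 0.0083]
9 [0.2329 0.     0.1457] tool yz [0.0009 0.0083]
5 [0.2349 0.     0.1376] tool yz [0.0014 0.0083]
1 [0.2363 0.     0.1293] tool yz [0.002  0.0082]
-3 [0.2371 0.     0.1209] tool yz [0.0025 0.0081]
-7 [0.2374 0.     0.1124] tool yz [0.003  0.0079]
[0, 0, 0.042] [137. 142.]
[0, 0.093, 0.042] [145. 211.]
[-0.018, 0, 0.047] [149. 142.]
[-0.1295, 0.0465, 0.04] [238. 177.]
[-0.17, -0.021, 0.03] [268. 124.]
[-0.17, 0.114, 0.03] [269. 222.]
```

View pics/w3.png

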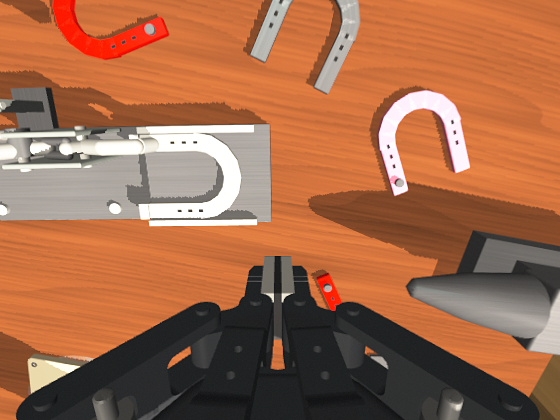

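The toe is 29 px (40 mm) from the bed's end, nominal is 40.5 mm, and the heel is at the stop at (148,211), so the shoe is home. Next I'll go above the handle and tilt the tool 23°.

Request:
{"op": "jog_arm", "data": {
  "targets": [
    [[0.007, -0.053, 0], [0, 0, 0], 0],
    [[0.008, -0.053, 0], [0, 0, 0], 0],
    [[0.008, -0.053, 0], [0, 0, 0], 0],
    [[0.008, -0.053, 0], [0, 0, 0], 0],
    [[0.007, -0.053, 0], [0, 0, 0], 0],
    [[0.006, -0.055, 0], [0, 0, 0], 0],
    [[0, 0, 0], [0.134, 0, 0], 0],
    [[0, 0, 0], [0.134, 0, 0], 0],
    [[0, 0, 0], [0.134, 0, 0], 0],
    [[0, 0, 0], [0, 0, 0], 0]
  ]
}}

```text
t: 9.43
position: [0.4955, 0.04, 0.3163]
orientation: [0.976, 0.087, -0.021, -0.199]
contact_force: [0.0, -0.5, -0.3]
width: -0.0
grasp_force: 0.0
```

Run:
```python
from arc import *
from scipy.spatial.transform import Rotation as R
o=st(); Rm=R.from_quat(o["orientation"]).as_matrix(); c,s=np.cos(YAW),np.sin(YAW); Rc=np.array([[c,-s,0],[s,c,0],[0,0,1]])
print((Rc.T@Rm).round(3)); d=tcp(57,23,gap=.02)-tocl(o["position"]); print(d,"tool",(Rm.T@Rc@d).round(4))
c=r.calibration("wrist"); im=r.read_camera("wrist")[:,:,::-1]; cv2.imwrite("pics/w4.png",im)
for th in(57,50):
    t=np.radians(th)
    for L in(.13,.15): print(th,L,proj("wrist",clamp([.112+L*np.cos(t),0,.1+L*np.sin(t)],X0,Y0,YAW),c).round(0))
```

```text
t 9.43 TCP clamp [0.1361 0.0014 0.3163] F [ 0.  -0.5 -0.3] w -0.0 q [ 0.9759  0.0871 -0.0208 -0.1988]
[[-0.005 -0.92   0.392]
 [-1.     0.007  0.003]
 [-0.006 -0.392 -0.92 ]]
[ 0.01091395 -0.00135606 -0.07465556] tool [0.0017 0.0192 0.073 ]
57 0.13 [275. 209.]
57 0.15 [254. 213.]
50 0.13 [266. 205.]
50 0.15 [244. 208.]
```

View pics/w4.png

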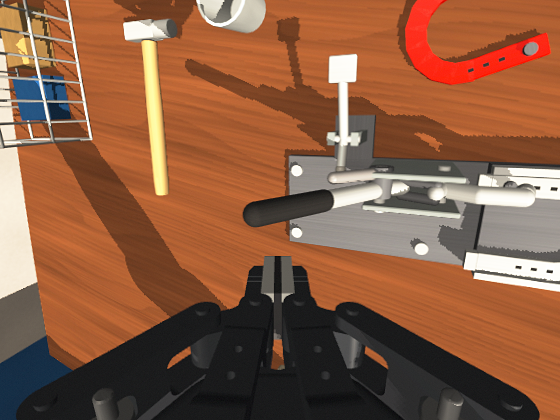

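The handle end is at (250,214), which matches the 57° prediction. Going to 20 mm off the handle, then closing the gap in steps.

Request:
{"op": "jog_arm", "data": {
  "targets": [
    [[0.001, 0.009, 0.036], [0, 0, 0], 0],
    [[0.001, 0.01, 0.037], [0, 0, 0], 0],
    [[0, -0.004, 0.006], [0, 0, 0], 0],
    [[0, -0.004, 0.006], [0, 0, 0], 0],
    [[0, 0, 0], [0, 0, 0], 0]
  ]
}}

```text
t: 10.1
position: [0.4944, 0.0669, 0.2374]
orientation: [0.976, 0.091, -0.018, -0.199]
contact_force: [-0.2, 0.5, 1.0]
width: -0.0003
grasp_force: 0.0
```

Request:
{"op": "jog_arm", "data": {
  "targets": [
    [[0, -0.003, 0.004], [0, 0, 0], 0],
    [[0, -0.003, 0.004], [0, 0, 0], 0],
    [[0, -0.003, 0.004], [0, 0, 0], 0]
  ]
}}

```text
t: 10.48
position: [0.4919, 0.0785, 0.2289]
orientation: [0.976, 0.09, -0.018, -0.199]
contact_force: [0.2, -0.5, 1.5]
width: 0.0001
grasp_force: 0.6
```

Request:
{"op": "jog_arm", "data": {
  "targets": [
    [[0, -0.003, 0.004], [0, 0, 0], 0],
    [[0, -0.003, 0.004], [0, 0, 0], 0],
    [[0, -0.0025, 0.004], [0, 0, 0], 0],
    [[0, -0.0025, 0.004], [0, 0, 0], 0]
  ]
}}

```text
t: 10.98
position: [0.4888, 0.0944, 0.218]
orientation: [0.976, 0.09, -0.018, -0.198]
contact_force: [0.7, -3.6, 2.0]
width: -0.0
grasp_force: 1.4
```

Request:
{"op": "jog_arm", "data": {
  "targets": [
    [[0, -0.002, 0.0045], [0, 0, 0], 0],
    [[0, -0.002, 0.0045], [0, 0, 0], 0],
    [[0, -0.002, 0.0045], [0, 0, 0], 0]
  ]
}}

```text
t: 11.35
position: [0.4875, 0.1044, 0.2086]
orientation: [0.976, 0.09, -0.017, -0.198]
contact_force: [1.3, -6.6, 7.9]
width: -0.0002
grasp_force: 5.2
```

Request:
{"op": "jog_arm", "data": {
  "targets": [
    [[0, -0.0015, 0.004], [0, 0, 0], 0],
    [[0, 0, 0], [0, 0, 0], 0]
  ]
}}

```text
t: 11.6
position: [0.4868, 0.1073, 0.2055]
orientation: [0.976, 0.09, -0.018, -0.198]
contact_force: [-0.1, -6.0, 7.2]
width: 0.0001
grasp_force: 4.3
```

Request:
{"op": "jog_arm", "data": {
  "targets": [
    [[0, -0.0015, 0.004], [0, 0, 0], 0],
    [[0, 0, 0], [0, 0, 0], 0]
  ]
}}

```text
t: 11.85
position: [0.4862, 0.1101, 0.2023]
orientation: [0.976, 0.09, -0.018, -0.198]
contact_force: [0.6, -5.1, 4.6]
width: 0.0001
grasp_force: 3.9
```

Request:
{"op": "jog_arm", "data": {
  "targets": [
    [[0, -0.0015, 0.004], [0, 0, 0], 0],
    [[0, 0, 0], [0, 0, 0], 0]
  ]
}}

```text
t: 12.1
position: [0.4856, 0.1129, 0.199]
orientation: [0.976, 0.09, -0.018, -0.198]
contact_force: [0.0, -6.4, 4.5]
width: 0.0004
grasp_force: 3.7
```

Request:
{"op": "jog_arm", "data": {
  "targets": [
    [[0, -0.0015, 0.004], [0, 0, 0], 0],
    [[0, 0, 0], [0, 0, 0], 0]
  ]
}}

```text
t: 12.35
position: [0.4852, 0.1155, 0.1958]
orientation: [0.976, 0.09, -0.018, -0.198]
contact_force: [0.1, -7.9, 5.1]
width: 0.0001
grasp_force: 3.9
```

Request:
{"op": "jog_arm", "data": {
  "targets": [
    [[0, -0.001, 0.004], [0, 0, 0], 0],
    [[0, 0, 0], [0, 0, 0], 0]
  ]
}}

```text
t: 12.6
position: [0.4847, 0.1179, 0.1926]
orientation: [0.976, 0.09, -0.018, -0.198]
contact_force: [0.6, -7.2, 4.9]
width: -0.0002
grasp_force: 3.9
```

Request:
{"op": "jog_arm", "data": {
  "targets": [
    [[0, 0.0005, 0.004], [0, 0, 0], 0],
    [[0, 0, 0], [0, 0, 0], 0]
  ]
}}

```text
t: 12.85
position: [0.4842, 0.1201, 0.189]
orientation: [0.976, 0.09, -0.018, -0.199]
contact_force: [0.3, -4.6, 6.6]
width: -0.0003
grasp_force: 3.9
```

Request:
{"op": "jog_arm", "data": {
  "targets": [
    [[0, 0.0005, 0.004], [0, 0, 0], 0],
    [[0, 0, 0], [0, 0, 0], 0]
  ]
}}

```text
t: 13.1
position: [0.4837, 0.1223, 0.1855]
orientation: [0.976, 0.09, -0.018, -0.199]
contact_force: [-0.5, -2.9, 7.4]
width: -0.0001
grasp_force: 3.7
```

Request:
{"op": "jog_arm", "data": {
  "targets": [
    [[0, 0.0005, 0.004], [0, 0, 0], 0],
    [[0, 0, 0], [0, 0, 0], 0]
  ]
}}

```text
t: 13.35
position: [0.4832, 0.1243, 0.1818]
orientation: [0.975, 0.091, -0.019, -0.2]
contact_force: [-1.1, -0.3, 7.3]
width: -0.0003
grasp_force: 3.4
```

Request:
{"op": "jog_arm", "data": {
  "targets": [
    [[0, 0.0005, 0.004], [0, 0, 0], 0],
    [[0, 0, 0], [0, 0, 0], 0]
  ]
}}

```text
t: 13.6
position: [0.4826, 0.1263, 0.178]
orientation: [0.975, 0.091, -0.019, -0.201]
contact_force: [-1.3, 1.5, 7.6]
width: -0.0002
grasp_force: 2.8
```

Request:
{"op": "jog_arm", "data": {
  "targets": [
    [[0, 0.0005, 0.004], [0, 0, 0], 0],
    [[0, 0, 0], [0, 0, 0], 0]
  ]
}}

```text
t: 13.85
position: [0.4825, 0.1272, 0.174]
orientation: [0.975, 0.091, -0.019, -0.2]
contact_force: [-0.2, 2.1, 6.1]
width: 0.0003
grasp_force: 2.2
```

Request:
{"op": "jog_arm", "data": {
  "targets": [
    [[0, 0.0005, 0.004], [0, 0, 0], 0],
    [[0, 0, 0], [0, 0, 0], 0]
  ]
}}

```text
t: 14.1
position: [0.4824, 0.1277, 0.1698]
orientation: [0.975, 0.091, -0.019, -0.2]
contact_force: [-0.1, 1.6, 3.5]
width: -0.0001
grasp_force: 1.4
```

Request:
{"op": "jog_arm", "data": {
  "targets": [
    [[0, 0.0005, 0.003], [0, 0, 0], 0],
    [[0, 0, 0], [0, 0, 0], 0]
  ]
}}

```text
t: 14.35
position: [0.4825, 0.1271, 0.1664]
orientation: [0.976, 0.091, -0.019, -0.199]
contact_force: [-0.3, 0.5, 1.1]
width: 0.0004
grasp_force: 0.8
```

Request:
{"op": "jog_arm", "data": {
  "targets": [
    [[0, 0.0005, 0.003], [0, 0, 0], 0],
    [[0, 0, 0], [0, 0, 0], 0]
  ]
}}

```text
t: 14.6
position: [0.4825, 0.127, 0.163]
orientation: [0.976, 0.09, -0.019, -0.199]
contact_force: [-1.4, -0.7, 0.8]
width: 0.0001
grasp_force: 0.3
```

The force has fallen to almost nothing. One more small step, then look.

Request:
{"op": "jog_arm", "data": {
  "targets": [
    [[0, 0, 0.003], [0, 0, 0], 0],
    [[0, 0, 0], [0, 0, 0], 0]
  ]
}}

```text
t: 14.85
position: [0.4822, 0.1281, 0.1602]
orientation: [0.976, 0.09, -0.019, -0.199]
contact_force: [0.7, 0.1, -0.4]
width: 0.0002
grasp_force: 0.0
```

Request:
{"op": "jog_arm", "data": {
  "targets": [
    [[0, 0, 0.003], [0, 0, 0], 0],
    [[0, 0, 0], [0, 0, 0], 0]
  ]
}}

```text
t: 15.1
position: [0.4819, 0.1295, 0.1576]
orientation: [0.976, 0.09, -0.019, -0.199]
contact_force: [-0.6, -0.7, 0.5]
width: -0.0002
grasp_force: 0.0
```

The hand is free of the handle, which has dropped by itself. I'll back off, level the tool and move to above the release pad side.

Request:
{"op": "jog_arm", "data": {
  "targets": [
    [[0, 0, -0.04], [0, 0, 0], 0],
    [[0, 0, -0.04], [0, 0, 0], 0],
    [[0, 0, -0.02], [-0.134, 0, 0], 0],
    [[0, 0, 0], [-0.134, 0, 0], 0],
    [[0, 0, 0], [-0.134, 0, 0], 0],
    [[0, 0, 0], [0, 0, 0], 0]
  ]
}}

```text
t: 15.85
position: [0.4886, 0.0949, 0.2501]
orientation: [0.995, 0.096, 0.0, -0.001]
contact_force: [-0.2, -0.6, 0.3]
width: 0.0001
grasp_force: 0.0
```

Run:
```python
from h import *
st(); c=r.calibration("wrist"); im=r.read_camera("wrist")[:,:,::-1]; cv2.imwrite("pics/w5.png",im)
print("pad",proj("wrist",clamp([.157,-.12,.101],X0,Y0,YAW),c).round(0),"hend12,57",[proj("wrist",clamp([.112+.15*np.cos(t),0,.1+.15*np.sin(t)],X0,Y0,YAW),c).round(0) for t in np.radians([12,57])])
# pad centroid: bright blob near prediction
m=(im.min(2)>170).astype(np.uint8); n,l,s,ce=cv2.connectedComponentsWithStats(m)
for i in range(1,n):
    if s[i,4]>100: print(s[i],ce[i].round(1),tocl(plane("wrist",ce[i],.101,c)).round(4))
```

```text
t 15.85 TCP clamp [ 0.1913 -0.0019  0.2501] F [-0.2 -0.6  0.3] w 0.0001 q [ 9.954e-01  9.630e-02  1.000e-04 -8.000e-04]
pad [319.  63.] hend12,57 [array([196., 212.]), array([271., 265.])]
[ 297   49   42  131 2124] [319.8  98.4] [ 0.1553 -0.0922  0.101 ]
[ 423  172  137  101 5148] [496.9 218.5] [-0.021   0.0135  0.101 ]
[236 179  14  14 144] [242.8 185.5] [ 0.2222 -0.0164  0.101 ]
[302 186  50   8 326] [325.  189.2] [ 0.1468 -0.0135  0.101 ]
[355 189 103   4 408] [405.5 190.5] [ 0.0721 -0.0131  0.101 ]
[293 200  70  20 996] [326.5 209.5] [0.1444 0.0059 0.101 ]
[375 200  27  14 319] [387.7 206.8] [0.0869 0.0028 0.101 ]
[352 225  98   6 385] [398.4 227.4] [0.0741 0.0232 0.101 ]
[239 253  14  11 117] [245.5 258.1] [0.2213 0.0567 0.101 ]
[376 252  13  12 119] [381.8 257.7] [0.0866 0.0552 0.101 ]
[436 273 118   8 743] [493.6 276.4] [-0.032   0.0759  0.101 ]
```

View pics/w5.png

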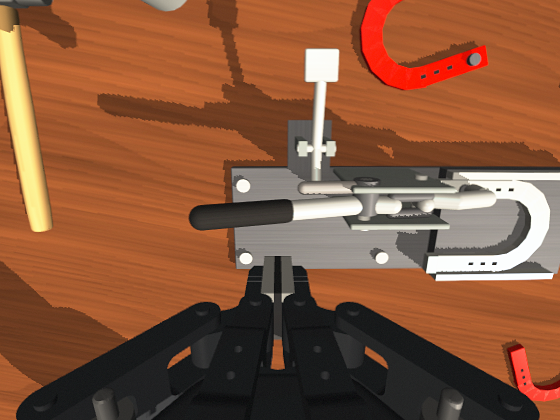

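The handle stays down (end at (195,217), about 12°), so it is locked. The release pad at (322,66) is within 3 px of the prediction. Moving over the pad.

Request:
{"op": "jog_arm", "data": {
  "targets": [
    [[0.04, 0.012, 0], [0, 0, 0], 0],
    [[0.04, 0.012, 0], [0, 0, 0], 0],
    [[0.037, 0.012, 0], [0, 0, 0], 0],
    [[0, 0, 0.05], [0, 0, 0], 0],
    [[0, 0, 0.05], [0, 0, 0], 0],
    [[0, 0, 0.018], [0, 0, 0], 0],
    [[0, 0, 0], [0, 0, 0], 0]
  ]
}}

```text
t: 16.77
position: [0.6107, 0.0753, 0.1312]
orientation: [0.996, 0.091, -0.001, -0.0]
contact_force: [0.8, 0.5, -0.3]
width: 0.0002
grasp_force: 0.0
```

Request:
{"op": "jog_arm", "data": {
  "targets": [
    [[0, 0, 0.004], [0, 0, 0], 0],
    [[0, 0, 0.004], [0, 0, 0], 0],
    [[0, 0, 0.004], [0, 0, 0], 0]
  ]
}}

```text
t: 17.15
position: [0.6115, 0.0774, 0.1208]
orientation: [0.996, 0.092, 0.001, -0.0]
contact_force: [0.1, -0.0, 0.5]
width: -0.0004
grasp_force: 0.0
```

Request:
{"op": "jog_arm", "data": {
  "targets": [
    [[0, -0.004, 0.003], [0, 0, 0], 0],
    [[0, 0, 0.003], [0, 0, 0], 0],
    [[0, 0, 0.003], [0, 0, 0], 0]
  ]
}}

```text
t: 17.52
position: [0.6111, 0.0821, 0.1113]
orientation: [0.996, 0.093, 0.001, -0.0]
contact_force: [1.5, 2.4, 2.4]
width: 0.0001
grasp_force: 1.4
```

Request:
{"op": "jog_arm", "data": {
  "targets": [
    [[0, 0, 0.003], [0, 0, 0], 0],
    [[0, 0, 0], [0, 0, 0], 0]
  ]
}}

```text
t: 17.77
position: [0.6116, 0.082, 0.1086]
orientation: [0.996, 0.092, 0.002, -0.0]
contact_force: [1.2, 2.6, 6.8]
width: -0.0001
grasp_force: 2.7
```

Request:
{"op": "jog_arm", "data": {
  "targets": [
    [[0, 0, 0.003], [0, 0, 0], 0],
    [[0, 0, 0], [0, 0, 0], 0]
  ]
}}

```text
t: 18.02
position: [0.6121, 0.0821, 0.1059]
orientation: [0.996, 0.092, 0.002, -0.001]
contact_force: [3.0, 2.8, 5.3]
width: 0.0001
grasp_force: 2.5
```

Request:
{"op": "jog_arm", "data": {
  "targets": [
    [[0, 0, 0.003], [0, 0, 0], 0],
    [[0, 0, 0], [0, 0, 0], 0]
  ]
}}

```text
t: 18.27
position: [0.6114, 0.0813, 0.1023]
orientation: [0.996, 0.092, 0.001, -0.0]
contact_force: [3.1, 2.6, 4.8]
width: 0.0
grasp_force: 2.0
```

Request:
{"op": "jog_arm", "data": {
  "targets": [
    [[0, 0, 0.003], [0, 0, 0], 0],
    [[0, 0, 0], [0, 0, 0], 0]
  ]
}}

```text
t: 18.52
position: [0.6109, 0.0809, 0.099]
orientation: [0.996, 0.092, 0.001, 0.0]
contact_force: [4.3, 1.6, 3.2]
width: -0.0001
grasp_force: 2.3
```

Request:
{"op": "jog_arm", "data": {
  "targets": [
    [[0, 0, 0.003], [0, 0, 0], 0],
    [[0, 0, 0], [0, 0, 0], 0]
  ]
}}

```text
t: 18.77
position: [0.6108, 0.0808, 0.0958]
orientation: [0.996, 0.092, 0.001, 0.0]
contact_force: [5.1, 1.9, 4.6]
width: 0.0005
grasp_force: 2.5
```

```bash
cat > hd.py <<'E'
from h import *
im=r.read_camera("scene")
st()
for th in (57,45,30,12):
    t=np.radians(th); uv=proj("scene",clamp([.112+.12*np.cos(t),0,.1+.12*np.sin(t)],X0,Y0,YAW)).round().astype(int); print(th,uv,im[uv[1],uv[0]])
E
python3 hd.py
```

```text
t 18.82 TCP clamp [ 0.1551 -0.1195  0.0959] F [4.  1.2 3.4] w -0.0003 q [9.957e-01 9.220e-02 5.000e-04 1.000e-04]
57 [288 162] [31 29 28]
45 [292 162] [158  73  33]
30 [295 164] [156  73  35]
12 [298 170] [158  76  36]
```

The handle grip is back at the 57° position, so the jaw has sprung open. Retracting clear.

Request:
{"op": "jog_arm", "data": {
  "targets": [
    [[0, 0, -0.01], [0, 0, 0], 0],
    [[0.005, 0, -0.03], [0, 0, 0], 0],
    [[0.01, 0, -0.05], [0, 0, 0], 0],
    [[0.01, 0.03, -0.05], [0, 0, 0], 0],
    [[0, 0.04, -0.05], [0, 0, 0], 0],
    [[0, 0, 0], [0, 0, 0], 0],
    [[0, 0, 0], [0, 0, 0], 0],
    [[0, 0, 0], [0, 0, 0], 0]
  ]
}}

```text
t: 19.82
position: [0.6455, 0.0193, 0.2826]
orientation: [0.996, 0.093, -0.003, -0.001]
contact_force: [0.1, 0.2, 0.3]
width: -0.0004
grasp_force: 0.0
```

```bash
python3 hd.py
python3 - <<'E'
from h import *
a=r.read_camera("scene")[:,:,::-1][145:285,185:335]; b=r.read_camera("side")[:,:,::-1][185:325,245:395]
cv2.imwrite("pics/f.png",cv2.resize(np.hstack([a,b]),None,fx=2.6,fy=2.6,interpolation=cv2.INTER_CUBIC))
E
```

```text
t 19.88 TCP clamp [ 0.088  -0.1427  0.2827] F [-0.5  0.1 -1.2] w 0.0001 q [ 9.956e-01  9.320e-02 -2.300e-03 -4.000e-04]
57 [288 162] [30 29 27]
45 [292 162] [158  73  33]
30 [295 164] [155  72  33]
12 [298 170] [163 158 149]
```

View pics/f.png

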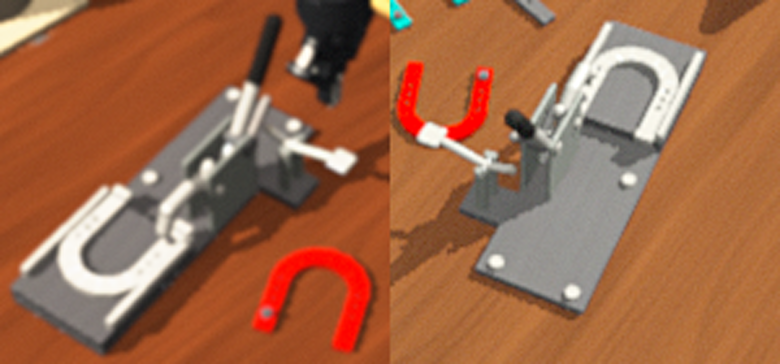

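The handle is up at (262,50), the jaw is open, the lever is back at rest with its pad at (342,158), the shoe sits home against the stops, and the hand is clear. Handing in.

```bash
python3 -c "
from plant import r
print(r.job_done())"
```

```text
the job is handed in; nothing more can be done
None
```

I slid the shoe home, locked the clamp over centre and tripped the release, and handed the job in at about 20 s; the last pictures show the jaw open, the lever back up and the shoe still at the stops, but the hand-in gave no verdict and I inferred the stud and jaw loads rather than measuring them.

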